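Close the filtration cell evenly

ROBOT

A 6-joint arm with a two-finger parallel gripper is mounted at the origin on a cart in front of the work surface, level with it; the furniture and walls round the work are solid. World frame = base frame: x ahead of the robot, y to its left, z up, the work surface at z = 0. Lengths are in m, angles in rad, forces in N, time in s.
With the tool pointing down it reaches from about 0.35 to 0.875 m from the base axis. Payload 15.5 kg.
Tool frame: the origin (TCP) lies at the very end of the fingers, on their centre line; the grasp point (between the pads) lies 19 mm behind it; z points along the fingers, y is the line along which they close (so a half turn about z gives the same grasp; the last joint's range is limited). The gripper opens to 85 mm and grips with 20 to 120 N. Pads are 22 mm wide; open, the fingers measure 114 mm over their backs; the gripper's body (76 mm by 85 mm) begins 54 mm behind the grasp point. The pads swing forward as they close: fully open they stand 13 mm farther back than shut.
Start: joints at [1.018, 0.494, 1.345, -0, 1.302, -0.096], TCP at [0.276, 0.561, 0.231] pointing down, gripper open.
Joint ranges: [-2.91, 2.91], [-0.82, 2.16], [0.22, 2.67], [-1.22, 4.37], [0.12, 2.79], [-3.08, 3.08]. Speed limits (rad/s): [1.89, 1.89, 2.57, 3.01, 3.01, 3.01].

INTERFACE

Orientations are given as a unit quaternion [w, x, y, z].
In Python, from rig import manip gives the robot as it stands. The module is installed in compiled form; this text tells all that it offers.
- The arm moves only by the tool jog_arm, never from a script. Its argument "series" is a list of rows, each a list of 7 numbers: the shift along the tool's x, y, z in mm, then the turn, a rotation vector about the tool's x, y, z in rad, then the closure, from 0 (fully open) to 1 (shut). In form: [[tx, ty, tz, ax, ay, az, hand], ...]. A call has 1 to 8 rows; each row shifts and turns the commanded pose from where the row before left it, along the tool's axes as they then stand; what a row does not reach is not made up. A row lasts 1/10 s, in which the tool goes at most 50 mm and 8.59 degrees, less where a joint would pass 70% of its speed; a pose out of reach is approached as far as the arm can. A call is refused whole if a number of a shift passes 50 or a number of a turn 0.15, either way. A call with a gripper value outside its range is refused whole. The fingers move at their own pace and stop on an object; "force" is the grip in N (left out, the last holds). Time passes only in rows, so rows that do not move let the fingers close. It gives the time, the measured TCP pose, the force, the opening and the grip force at its end, in the units of the state.
- manip.observe(): the state, without advancing time (a new reading comes with each control period).
- manip.grab_frame(name): name is "side" or "top"; returns (picture, depth): 400x640x3 uint8, blue, green, red; 400x640 float32, m along the optical axis (not along the pixel's ray), 0 where there is no reading.
- manip.get_calibration(name): a dict with "intrinsics" (3x3 intrinsics, pixels), "D" ([k1, k2, p1, p2, k3] as OpenCV has them; the pictures are not rectified), "R" (3x3) and "t" (3): a world point X has camera coordinates R X + t. Camera axes: x right, y down, z forward; pixel columns grow to the right and rows downward; lengths in m; the calibration is good to about 2 mm. A picture is of the moment at which its call begins. get_calibration takes no time and is no camera call.
- manip.finish_job(): hands the job in; it is judged then, once.
Trained networks look in the newest picture that a camera, given by its name, has taken for a name from the list of things; names that differ only in an ending like _2 or _b are one class to them, and where a whole thing is asked for, a point or a joint stands for the part that bears it (a point fixed in the world has none). Each returns a list of dicts, best first, with "conf" (0 to 1); they miss things now and then, are a little off and sometimes report something else, mostly with a low value. They report only what shows in the picture. A call takes as long as a camera call.
- manip.search_frame(thing, camera): "xyz" ([x, y, z] in m, in world coordinates, good to about 4 mm: the middle of the surface that is visible of it).
The state is a dict: "t": time; "joints": joint angles; "qd": joint speeds; "tau": joint torques, N m; "ee_pos": TCP position; "eef_rot": TCP orientation; "wrist_force": force on the tool from outside, world axes, zero at the start; "ft_torque": the same for the moment, N m; "width": finger opening in m; "gripper_force": force on a finger pad.
Only numpy, scipy, OpenCV 4.12 (cv2) and the standard library are available. Lean on these libraries where they do the work, as an engineer would, in place of code of your own. Each camera call takes 0.05 s, during which the arm holds its last target. There are 200 camera calls.

TASK

Close the filtration cell on the worktop with its four red-handled clamp screws: going crosswise from a screw to the one diagonally opposite, first turn all four clockwise only until each steel foot bears lightly on the lid with the gasket still holding the lid off its metal stops. Then go round crosswise again and tighten every screw until the lid is fully home and level on its stops and all four press firmly. Never let the lid lean noticeably (2 degrees is too much), and leave the bottle, spot plate and mortar alone.

Things in the scene. Friction and masses are not known exactly. Their poses are not given: they have to be found in the camera images.
- cell: fixed filtration cell: grey foot 190 x 190 mm, round steel body, square flange 170 x 170 mm with its top 60 mm up; origin at the centre of its underside, z up. Studs rise at (+-60, +-60) mm in its x, y. Round each stud is a metal stop 6 mm high on the flange; the black gasket stands higher between them. Brass drain fitting on its -y side.
- lid: square aluminium plate 170 x 170 x 12 mm, low sight glass in the middle (28 mm radius, 12 mm above the plate); origin at the centre of its underside. It starts on the gasket, underside 72 mm above the cell's; home on the stops: 66 mm. It only sinks and leans: a foot must press 8 to 15 N to move it, and it stays about where it is pressed; on the stops it is rigid. One corner fully down alone leans it about 2 degrees.
- bottle: loose brown glass dropper bottle with a black cap, 39 x 39 x 104 mm, upright; origin at the centre of its underside
- spot_plate: loose white ceramic spot plate with twelve hollows, 119 x 89 x 12 mm; origin at the centre of its underside
- mortar: loose white porcelain mortar (bowl with a lip), 116 x 109 x 54 mm; origin at the centre of its underside
- handle_a: clamp screw handle on the far left (+x, +y) stud in the cell's axes, diagonally opposite handle_c. Red grip bar 64 mm long (its own x), 16 mm thick (its y), 20 mm high (21 to 41 mm above the origin), a 19 mm collar under it. Origin on the screw's axis, 21 mm below the bar; z up. All four are alike (see also handle_b, handle_c).
- foot_a: steel pressing foot under handle_a: disc of 32 mm diameter, 6 mm high, on a 15 mm brass neck; origin at the centre of its underside, starting 3 to 5.5 mm above the lid's top, its origin then level with the handle's; it turns with the handle
- handle_b: clamp screw handle on the far right (+x, -y) stud in the cell's axes, diagonally opposite handle_d. Every handle turns in place; clockwise seen from above tightens and drives its foot down 8 mm per rad. It starts with its bar within 0.5 rad of the cell's x axis and stays where it is left.
- foot_b: steel pressing foot under handle_b: disc of 32 mm diameter, 6 mm high, on a 15 mm brass neck; origin at the centre of its underside, starting 3 to 5.5 mm above the lid's top, its origin then level with the handle's; it turns with the handle
- handle_c: clamp screw handle on the near right (-x, -y) stud in the cell's axes, diagonally opposite handle_a. Torque of every screw: about 0.1 N m (plain friction) while its foot is clear of the lid, about 0.2 N m while the foot presses the lid down, and it goes hard (over 0.35 N m within another 0.1 rad) when the lid is on the stop there.
- foot_c: steel pressing foot under handle_c: disc of 32 mm diameter, 6 mm high, on a 15 mm brass neck; origin at the centre of its underside, starting 3 to 5.5 mm above the lid's top, its origin then level with the handle's; it turns with the handle
- handle_d: clamp screw handle on the near left (-x, +y) stud in the cell's axes, diagonally opposite handle_b. Shape, origin and behaviour as handles a, b and c.
- foot_d: steel pressing foot under handle_d: disc of 32 mm diameter, 6 mm high, on a 15 mm brass neck; origin at the centre of its underside, starting 3 to 5.5 mm above the lid's top, its origin then level with the handle's; it turns with the handle

How it is judged:
On the way:
1. first pass done: every foot is within 2.8 mm of the lid or on it and at most 1.6 mm above the lid's starting top, with the lid still 1.2 mm or more off its stops at its centre (z of each of foot_a, foot_b, foot_c, foot_d in the frame of lid below 0.0148 m and z of each of foot_a, foot_b, foot_c, foot_d in the frame of cell below 0.0856 m and z of lid in the frame of cell above 0.0672 m), for 0.2 s.
At the end, for the whole second after the job is handed in: The lid is within 0.8 mm of fully home (underside 66 mm above the cell's underside), level within 0.012 rad, and each of the four feet presses on it with more than 3 N (z of lid in the frame of cell between 0.06 and 0.0668 m and angle between lid's own z axis and vertical below 0.012 rad and contact force between each of foot_a, foot_b, foot_c, foot_d and lid above 3 N); the robot touches nothing.
It fails at once if the lid leans more than 2 degrees (0.036 rad) (angle between lid's own z axis and vertical above 0.036 rad).
It fails at once if a screw is driven home (foot within 0.9 mm of its closed height) while another foot has not been run down (1.8 mm or more above the lid's starting top) (z of any of foot_a, foot_b, foot_c, foot_d in the frame of cell below 0.0789 m and z of any of foot_a, foot_b, foot_c, foot_d in the frame of cell above 0.0858 m).
It fails at once if first pass not crosswise: two neighbouring feet are on the lid (within 0.7 mm) while both others are still 1.8 mm or more above the lid's starting top ((z of each of foot_a, foot_b in the frame of lid below 0.0127 m and z of each of foot_c, foot_d in the frame of cell above 0.0858 m) or (z of each of foot_b, foot_c in the frame of lid below 0.0127 m and z of each of foot_d, foot_a in the frame of cell above 0.0858 m) or (z of each of foot_c, foot_d in the frame of lid below 0.0127 m and z of each of foot_a, foot_b in the frame of cell above 0.0858 m) or (z of each of foot_d, foot_a in the frame of lid below 0.0127 m and z of each of foot_b, foot_c in the frame of cell above 0.0858 m)).
It fails at once if second pass not crosswise: two neighbouring feet are home (within 0.9 mm of their height on the closed lid) while both others are still more than 2.2 mm above theirs ((z of each of foot_a, foot_b in the frame of cell below 0.0789 m and z of each of foot_c, foot_d in the frame of cell above 0.0802 m) or (z of each of foot_b, foot_c in the frame of cell below 0.0789 m and z of each of foot_d, foot_a in the frame of cell above 0.0802 m) or (z of each of foot_c, foot_d in the frame of cell below 0.0789 m and z of each of foot_a, foot_b in the frame of cell above 0.0802 m) or (z of each of foot_d, foot_a in the frame of cell below 0.0789 m and z of each of foot_b, foot_c in the frame of cell above 0.0802 m)).
It fails at once if the bottle, spot plate or mortar is moved by more than 20 mm (distance of any of bottle, spot_plate, mortar from where it was at the start of the episode above 0.02 m).
It also fails if it takes over 72 s, if anything falls off the work surface, if the arm or the gripper's body presses on something with over 40 N, if the wrist force passes 120 N, or if a joint passes its speed limit or range.

## Working session

There is one attempt and no reset: what is moved stays moved. The work goes in short steps, Python scripts to look and compute and a tool call to move; the robot and the scene stay as the last step left them, time stands still between calls to the robot, and variables do not carry over. Pictures are saved under pics/ and viewed, at most 10 in all, crops included, and the job is handed in when it is done.

Besides the shell and the picture viewer there is one more tool, called after ">>>" as name(argument=value, ...), one argument or row to a line, values as JSON. jog_arm: Moves the arm, as the interface text tells. Its arguments: {"type":"object","properties":{"series":{"type":"array","items":{"type":"array","items":{"type":"number"}}},"force":{"type":"number"}},"required":["series"]}

```bash
mkdir -p pics; cat > h.py <<'E'
import numpy as np, cv2
from rig import manip
def world(cam, uv, depth):
    c=manip.get_calibration(cam);K=np.array(c["intrinsics"]);D=np.array(c["D"]);R=np.array(c["R"]);t=np.array(c["t"])
    uv=np.asarray(uv,float).reshape(-1,1,2)
    n=cv2.undistortPoints(uv,K,D).reshape(-1,2)
    z=np.asarray(depth,float).reshape(-1,1)
    return (np.hstack([n,np.ones((len(n),1))])*z-t.reshape(1,3))@R
E
python3 - <<'E'
from h import *
s=manip.observe();print(s)
for c in("top","side"):
    p,d=manip.grab_frame(c);cv2.imwrite(f"pics/{c}0.png",p);np.save(f"{c}0.npy",d)
    cal=manip.get_calibration(c);print(c,-np.array(cal["R"]).T@np.array(cal["t"]),np.array(cal["R"])[2])
for n in("handle_a","cell","lid","bottle","mortar","spot_plate"):
    print(n,[(np.round(r["xyz"],3),round(r["conf"],2)) for r in manip.search_frame(n,"top")])
E
```

```text
{'t': 0.0, 'joints': array([ 1.01749250e+00,  4.94205631e-01,  1.34611891e+00,  1.61777350e-05,
        1.30251123e+00, -9.54966103e-02]), 'qd': array([ 0.00018157,  0.00010479,  0.00035909,  0.0008223 , -0.00120848,
       -0.00214269]), 'tau': array([-1.71776423e-04, -8.82147288e+01, -3.83874464e+01, -5.07887808e-05,
        9.99346812e-03, -4.88387997e-06]), 'ee_pos': array([0.27604092, 0.56033944, 0.23069044]), 'eef_rot': array([-2.05507944e-04,  2.26911916e-01,  9.73915087e-01, -5.86655906e-04]), 'wrist_force': array([ 0.70807593,  0.28302996, -0.11133603]), 'ft_torque': array([-0.01047487, -0.00185425, -0.03178971]), 'gripper_force': 0.0, 'width': 0.08548434994936134}
top [ 0.49956442 -0.11502744  0.92737701] [ 0.09872408  0.03352218 -0.99455006]
side [1.08353117 0.34542244 0.59372973] [-0.59834096 -0.53766662 -0.59405615]
handle_a [(array([ 0.57 , -0.03 ,  0.129]), 0.85), (array([ 0.569, -0.143,  0.133]), 0.81), (array([ 0.452, -0.145,  0.129]), 0.76), (array([ 0.571, -0.029,  0.095]), 0.72), (array([ 0.457, -0.024,  0.126]), 0.61), (array([ 0.515, -0.293,  0.011]), 0.49)]
cell [(array([0.434, 0.089, 0.033]), 0.68), (array([ 0.511, -0.089,  0.087]), 0.62)]
lid [(array([ 0.517, -0.084,  0.082]), 0.62)]
bottle [(array([ 0.676, -0.178,  0.057]), 0.75)]
mortar [(array([0.434, 0.086, 0.033]), 0.79)]
spot_plate [(array([ 0.515, -0.29 ,  0.011]), 0.59), (array([ 0.676, -0.178,  0.056]), 0.51)]
```

View pics/top0.png

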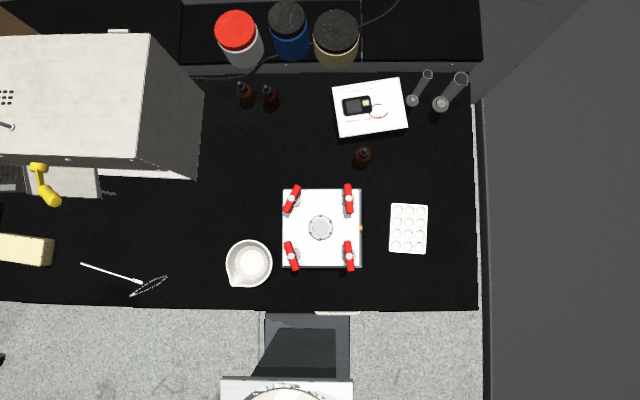

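View pics/side0.png

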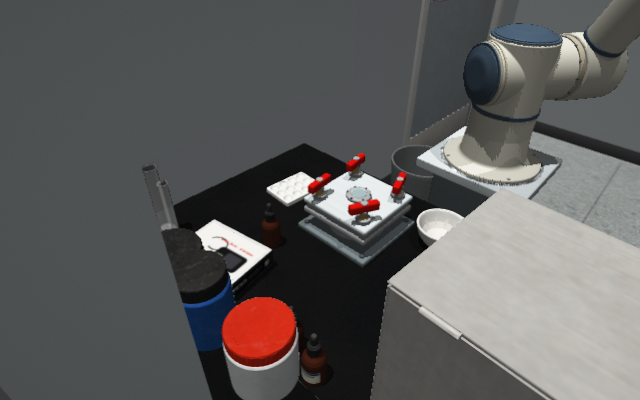

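The top view shows the cell at about (320,228). The red bars are a (291,199), b (349,199), c (349,256) and d (291,256). The mortar is at (249,263), the spot plate at (408,228) and the bottle at (363,155), all clear of the handles. The side view agrees with this. Next I'll measure each bar's pose.

```bash
cat >> h.py <<'E'
def bars(cam="top",zmin=.105,p=None,d=None):
    if p is None: p,d=manip.grab_frame(cam)
    q=p.astype(int); m=((q[...,2]>110)&(q[...,1]<70)&(q[...,0]<70)&(d>0))
    v,u=np.nonzero(m); X=world(cam,np.c_[u,v],d[v,u])
    k=(X[:,2]>zmin)&(X[:,2]<.15)&(X[:,0]>.4)&(X[:,0]<.65)&(X[:,1]<.05)&(X[:,1]>-.22)
    X=X[k]; out={}
    for n,c in dict(a=(.570,-.027),b=(.570,-.146),c=(.452,-.146),d=(.453,-.026)).items():
        P=X[np.hypot(*(X[:,:2]-c).T)<.05]
        if len(P)<20: continue
        zt=np.percentile(P[:,2],90); T=P[P[:,2]>zt-.006]
        r=cv2.minAreaRect((T[:,:2]*1000).astype(np.float32)); b=cv2.boxPoints(r)
        e=max([b[1]-b[0],b[2]-b[1]],key=np.linalg.norm); th=np.arctan2(e[1],e[0]); th=(th+np.pi/2)%np.pi-np.pi/2
        w=np.linalg.svd(T[:,:2]-T[:,:2].mean(0),full_matrices=False)[2][0]; t2=np.arctan2(w[1],w[0]); t2=(t2+np.pi/2)%np.pi-np.pi/2
        out[n]=(np.round(r[0],1),np.round(T[:,:2].mean(0)*1000,1),np.round(sorted(r[1]),1),round(float(th),3),round(float(t2),3),round(float(zt*1000),1),len(T))
    return out
E
python3 - <<'E'
from h import *
for c in("top","side"):
    print(c)
    for k,v in bars(c,p=cv2.imread(f"pics/{c}0.png"),d=np.load(f"{c}0.npy")).items(): print(k,*v)
# lid outline / top plate
p=cv2.imread("pics/top0.png");d=np.load("top0.npy");v,u=np.mgrid[180:280,270:375].reshape(2,-1)
X=world("top",np.c_[u,v],d[v,u]);T=X[(abs(X[:,2]-.084)<.005)]
print("lid",cv2.minAreaRect((T[:,:2]*1000).astype(np.float32)),np.median(T[:,2]))
E
```

```text
top
a [574.3 -25.5] [575.  -26.1] [14.3 62.2] -0.464 -0.465 130.1 118
b [ 574.4 -144.9] [ 577.1 -144. ] [14.4 63.3] 0.099 0.065 129.5 104
c [ 453.8 -145.2] [ 453.6 -144.9] [14.  61.4] 0.141 0.129 130.1 135
d [453.6 -25.5] [451.6 -26.6] [15.2 60.8] 0.332 0.325 128.8 125
side
a [575.1 -24.5] [577.5 -22.1] [17.  61.6] -0.482 -0.488 129.4 138
b [ 574.6 -142.1] [ 577.1 -141.2] [13.9 63.5] 0.139 0.103 129.4 107
c [ 455.2 -143.5] [ 458.7 -141.7] [14.6 61.9] 0.121 0.13 129.8 83
d [454.7 -23.5] [459.1 -21.4] [13.9 64.1] 0.356 0.344 128.7 96
lid ((514.1793212890625, -84.76075744628906), (169.89474487304688, 170.14315795898438), 0.14110052585601807) 0.08350559938844937
```

```bash
cat >> h.py <<'E'
H=dict(a=(574.3,-25.2),b=(574.3,-144.8),c=(454.2,-144.8),d=(454.2,-25.2))
def pose():
    s=manip.observe();w,x,y,z=s["eef_rot"];M=np.array([1-2*(y*y+z*z),2*(x*y+w*z),2*(x*z-w*y)])
    Z=np.array([2*(x*z+w*y),2*(y*z-w*x)])
    return s,np.r_[s["ee_pos"]*1000,np.arctan2(M[1],M[0])%(2*np.pi)],Z
def plan(wps,hand,start=None):
    s,p,Z=pose(); p=p if start is None else np.array(start,float); rows=[]
    for w,h in zip(wps,hand):
        w=np.array(w,float);n=int(np.ceil(max(np.linalg.norm(w[:3]-p[:3])/48,abs(w[3]-p[3])/.148,1)))
        for i in range(n):
            q=p+(w-p)/(n-i);d=q-p;c,sn=np.cos(p[3]),np.sin(p[3])
            rows.append([round(d[0]*c+d[1]*sn,1),round(d[0]*sn-d[1]*c,1),round(-d[2],1),0,0,round(-d[3],3),h]);p=q
    for i in range(0,len(rows),8): print(str(rows[i:i+8]).replace(" ",""))
E
python3 -c "
from h import *
s,p,Z=pose();print(s['t'],p,Z)
y=np.pi-.47
plan([(400,200,220,y),(574.3,-25.2,160,y),(574.3,-25.2,111,y)],[.45,.45,.45])"
```

```text
0.4 [276.21092668 560.58638838 231.19706833   2.68376897] [-9.54040020e-05 -1.99464166e-04]
[[np.float64(-33.8),np.float64(-33.6),np.float64(1.4),0,0,np.float64(0.002),0.45],[np.float64(-33.9),np.float64(-33.5),np.float64(1.4),0,0,np.float64(0.002),0.45],[np.float64(-33.9),np.float64(-33.5),np.float64(1.4),0,0,np.float64(0.002),0.45],[np.float64(-34.0),np.float64(-33.4),np.float64(1.4),0,0,np.float64(0.002),0.45],[np.float64(-34.0),np.float64(-33.4),np.float64(1.4),0,0,np.float64(0.002),0.45],[np.float64(-34.1),np.float64(-33.3),np.float64(1.4),0,0,np.float64(0.002),0.45],[np.float64(-34.1),np.float64(-33.3),np.float64(1.4),0,0,np.float64(0.002),0.45],[np.float64(-34.2),np.float64(-33.2),np.float64(1.4),0,0,np.float64(0.002),0.45]]
[[np.float64(-36.8),np.float64(-17.4),np.float64(8.6),0,0,np.float64(-0.0),0.45],[np.float64(-36.8),np.float64(-17.4),np.float64(8.6),0,0,np.float64(-0.0),0.45],[np.float64(-36.8),np.float64(-17.4),np.float64(8.6),0,0,np.float64(-0.0),0.45],[np.float64(-36.8),np.float64(-17.4),np.float64(8.6),0,0,np.float64(-0.0),0.45],[np.float64(-36.8),np.float64(-17.4),np.float64(8.6),0,0,np.float64(-0.0),0.45],[np.float64(-36.8),np.float64(-17.4),np.float64(8.6),0,0,np.float64(-0.0),0.45],[np.float64(-36.8),np.float64(-17.4),np.float64(8.6),0,0,np.float64(-0.0),0.45],[np.float64(0.0),np.float64(0.0),np.float64(24.5),0,0,np.float64(-0.0),0.45]]
[[np.float64(0.0),np.float64(0.0),np.float64(24.5),0,0,np.float64(-0.0),0.45]]
```

>>> jog_arm(
  series=[
    [-34, -33.5, 1.4, 0, 0, 0.012, 0.45],
    [-34, -33.5, 1.4, 0, 0, 0, 0.45],
    [-34, -33.5, 1.4, 0, 0, 0, 0.45],
    [-34, -33.5, 1.4, 0, 0, 0, 0.45],
    [-34, -33.5, 1.4, 0, 0, 0, 0.45],
    [-34, -33.5, 1.4, 0, 0, 0, 0.45],
    [-34, -33.5, 1.4, 0, 0, 0, 0.45],
    [-34, -33.5, 1.4, 0, 0, 0, 0.45],
  ],
  force=80,
)

```text
t: 1.2
ee_pos: [0.3983, 0.197, 0.2203]
eef_rot: [0.0, 0.233, 0.973, 0.0]
wrist_force: [1.4, 0.3, 0.6]
width: 0.0469
gripper_force: 0.0
```

>>> jog_arm(
  series=[
    [-36.8, -17.4, 8.6, 0, 0, 0, 0.45],
    [-36.8, -17.4, 8.6, 0, 0, 0, 0.45],
    [-36.8, -17.4, 8.6, 0, 0, 0, 0.45],
    [-36.8, -17.4, 8.6, 0, 0, 0, 0.45],
    [-36.8, -17.4, 8.6, 0, 0, 0, 0.45],
    [-36.8, -17.4, 8.6, 0, 0, 0, 0.45],
    [-36.8, -17.4, 8.6, 0, 0, 0, 0.45],
    [0, 0, 0, 0, 0, 0, 0.45],
  ],
)

```text
t: 2.0
ee_pos: [0.5751, -0.0302, 0.1588]
eef_rot: [0.001, 0.234, 0.972, -0.0]
wrist_force: [0.2, 0.8, -0.2]
width: 0.047
gripper_force: 0.0
```

```bash
sed -i 's/round(\(d\[0\]\*c+d\[1\]\*sn\),1)/float(round(\1,1))/; s/round(\(d\[0\]\*sn-d\[1\]\*c\),1)/float(round(\1,1))/; s/round(-d\[2\],1)/float(round(-d[2],1))/; s/round(-d\[3\],3)/float(round(-d[3],3))/' h.py
python3 -c "
from h import *
s,p,Z=pose();print(s['t'],p,Z,s['width'])
y=np.pi-.47
plan([(574.3,-25.2,111,y)],[.45])"
```

```text
2.0 [575.06139247 -30.20601814 158.8429215    2.66870647] [ 0.00100176 -0.0008121 ] 0.04700004029015221
[[1.5,2.1,23.9,0,0,-0.001,0.45],[1.5,2.1,23.9,0,0,-0.001,0.45]]
```

>>> jog_arm(
  series=[
    [3, 4.2, 10, 0, 0, 0, 0.45],
    [0, 0, 38, 0, 0, 0, 0.45],
    [0, 0, 0, 0, 0, 0, 1],
    [0, 0, 0, 0, 0, 0, 1],
    [0, 0, 0, 0, 0, 0, 1],
  ],
  force=80,
)

```text
t: 2.5
ee_pos: [0.5697, -0.0218, 0.1124]
eef_rot: [-0.002, 0.232, 0.973, -0.001]
wrist_force: [-7.7, -11.9, -12.6]
width: 0.014
gripper_force: 86.5
```

```bash
python3 -c "
from h import *
s,p,Z=pose();print(s['t'],p,Z,s['width'],s['gripper_force'],s['wrist_force'],s['ft_torque'])"
```

```text
2.5 [569.72232036 -21.79152109 112.40645822   2.67299053] [-0.00381466 -0.00166986] 0.014020717385321077 86.45912867120842 [ -7.68808226 -11.946817   -12.56353083] [-1.76817009  1.18872727 -0.0394045 ]
```

>>> jog_arm(
  series=[
    [0, 0.4, 0, 0, 0, 0.14, 1],
    [0, 0.8, 0, 0, 0, 0.14, 1],
    [0, 0.8, 0, 0, 0, 0.14, 1],
    [0, 0, 0, 0, 0, 0, 1],
  ],
)

```text
t: 2.9
ee_pos: [0.5713, -0.0202, 0.1124]
eef_rot: [-0.001, 0.433, 0.902, -0.001]
wrist_force: [-6.1, -12.4, -14.0]
width: 0.0139
gripper_force: 86.8
```

```bash
cat >> h.py <<'E'
def st():
    s,p,Z=pose();np.set_printoptions(precision=3,suppress=True);print(s['t'],p,'bar',round(p[3]-np.pi,3),Z,s['width'],s['gripper_force'],s['wrist_force'],s['ft_torque'],s['joints'][5])
E
python3 -c "
from h import *
st()"
```

```text
2.9 [571.315 -20.185 112.366   2.247] bar -0.895 [-0.003 -0.001] 0.01392006582156011 86.76247059018351 [ -6.06  -12.351 -14.013] [-1.977  0.79  -0.131] -0.8135175957526476
```

>>> jog_arm(
  series=[
    [0, 0.8, 0, 0, 0, 0.14, 1],
    [0, 0.2, 0, 0, 0, 0.04, 1],
    [0, 0, 0, 0, 0, 0, 1],
  ],
)

```text
t: 3.2
ee_pos: [0.5722, -0.0198, 0.1124]
eef_rot: [-0.001, 0.51, 0.86, -0.001]
wrist_force: [-6.6, -14.1, -13.5]
width: 0.014
gripper_force: 86.6
```

```bash
python3 -c "
from h import *
st()"
```

```text
3.2 [572.174 -19.773 112.425   2.071] bar -1.071 [-0.003 -0.002] 0.013987709974785165 86.62856633905903 [ -6.581 -14.081 -13.475] [-2.186  0.672 -0.049] -0.6363169522565599
```

>>> jog_arm(
  series=[
    [0, 0.3, 0, 0, 0, 0.06, 1],
  ],
)

```text
t: 3.3
ee_pos: [0.5724, -0.0197, 0.1124]
eef_rot: [-0.001, 0.535, 0.845, -0.001]
wrist_force: [-5.8, -13.6, -14.6]
width: 0.0143
gripper_force: 86.5
```

```bash
python3 -c "
from h import *
st()"
```

```text
3.3 [572.42  -19.668 112.41    2.012] bar -1.129 [-0.003 -0.002] 0.014252906766835372 86.50443301652558 [ -5.762 -13.57  -14.58 ] [-2.295  0.585  0.196] -0.57766982540602
```

>>> jog_arm(
  series=[
    [0, 0.3, 0, 0, 0, 0.05, 1],
  ],
)

```text
t: 3.4
ee_pos: [0.5727, -0.0195, 0.1124]
eef_rot: [-0.001, 0.557, 0.831, -0.001]
wrist_force: [-6.3, -14.3, -14.1]
width: 0.0139
gripper_force: 86.6
```

```bash
python3 -c "
from h import *
st()"
```

```text
3.4 [572.708 -19.533 112.413   1.961] bar -1.181 [-0.003 -0.002] 0.013860007080810687 86.5715464729874 [ -6.291 -14.313 -14.05 ] [-2.385  0.65   0.238] -0.5253250321249218
```

>>> jog_arm(
  series=[
    [0, 0, 0, 0, 0, 0, 0.45],
    [0, 0, 0, 0, 0, 0, 0.45],
    [0, 0, -40, 0, 0, 0, 0.45],
    [0, 0, 0, 0, 0, 0, 0.45],
    [0, 0, 0, 0, 0, 0, 0.45],
  ],
)

```text
t: 3.9
ee_pos: [0.5753, -0.0187, 0.1537]
eef_rot: [0.002, 0.556, 0.831, 0.001]
wrist_force: [-0.3, -0.6, -0.3]
width: 0.0473
gripper_force: 0.0
```

```bash
python3 -c "
from h import *
st(); y=np.pi+.13
plan([(454.2,-144.8,152,y)],[.45])"
```

```text
3.9 [575.27  -18.651 153.736   1.963] bar -1.179 [ 0.004 -0.   ] 0.04725712208226462 0.0 [-0.304 -0.597 -0.311] [-0.021  0.027  0.022] -0.5280788555157407
[[-7.8,-17.8,0.2,0,0,-0.145,0.45],[-5.2,-18.7,0.2,0,0,-0.145,0.45],[-2.4,-19.3,0.2,0,0,-0.145,0.45],[0.4,-19.4,0.2,0,0,-0.145,0.45],[3.2,-19.2,0.2,0,0,-0.145,0.45],[6.0,-18.5,0.2,0,0,-0.145,0.45],[8.6,-17.4,0.2,0,0,-0.145,0.45],[11.0,-16.0,0.2,0,0,-0.145,0.45]]
[[13.2,-14.2,0.2,0,0,-0.145,0.45]]
```

>>> jog_arm(
  series=[
    [-7.8, -17.8, 0.2, 0, 0, -0.145, 0.45],
    [-5.2, -18.7, 0.2, 0, 0, -0.145, 0.45],
    [-2.4, -19.3, 0.2, 0, 0, -0.145, 0.45],
    [0.4, -19.4, 0.2, 0, 0, -0.145, 0.45],
    [3.2, -19.2, 0.2, 0, 0, -0.145, 0.45],
    [6, -18.5, 0.2, 0, 0, -0.145, 0.45],
    [8.6, -17.4, 0.2, 0, 0, -0.145, 0.45],
    [11, -16, 0.2, 0, 0, -0.145, 0.45],
  ],
)

```text
t: 4.7
ee_pos: [0.4658, -0.1311, 0.1501]
eef_rot: [-0.0, 0.007, 1.0, 0.0]
wrist_force: [0.4, 0.2, -0.6]
width: 0.0471
gripper_force: 0.0
```

>>> jog_arm(
  series=[
    [13.2, -14.2, 0.2, 0, 0, -0.145, 0.45],
    [0, 0, 0, 0, 0, 0, 0.45],
    [0, 0, 0, 0, 0, 0, 0.45],
    [0, 0, 0, 0, 0, 0, 0.45],
  ],
)

```text
t: 5.1
ee_pos: [0.4534, -0.1444, 0.1501]
eef_rot: [0.0, -0.061, 0.998, 0.0]
wrist_force: [0.8, 0.1, 0.6]
width: 0.0469
gripper_force: 0.0
```

```bash
python3 -c "
from h import *
st(); y=np.pi+.13
plan([(454.2,-144.8,130,y),(454.2,-144.8,111,y)],[.45,.45])"
```

```text
5.1 [ 453.446 -144.403  150.064    3.264] bar 0.123 [0. 0.] 0.046883540856284475 0.0 [0.776 0.069 0.564] [ 0.072 -0.018 -0.028] -2.127751710363825
[[-0.7,-0.5,20.1,0,0,-0.007,0.45],[-0.0,0.0,19.0,0,0,-0.0,0.45]]
```

>>> jog_arm(
  series=[
    [-0.7, -0.5, 20, 0, 0, -0.007, 0.45],
    [0, 0, 19, 0, 0, 0, 0.45],
    [0, 0, 0, 0, 0, 0, 1],
    [0, 0, 0, 0, 0, 0, 1],
    [0, 0, 0, 0, 0, 0, 1],
    [0, 0, 0, 0, 0, 0.14, 1],
    [0, 0, 0, 0, 0, 0.14, 1],
    [0, 0, 0, 0, 0, 0.1, 1],
  ],
)

```text
t: 5.9
ee_pos: [0.4541, -0.1454, 0.1118]
eef_rot: [0.001, 0.126, 0.992, -0.0]
wrist_force: [0.5, -2.0, -5.3]
width: 0.0142
gripper_force: 99.9
```

```bash
python3 -c "
from h import *
st()"
```

```text
5.9 [ 454.146 -145.371  111.768    2.888] bar -0.254 [ 0.001 -0.001] 0.014239261169146918 99.92950983345509 [ 0.493 -1.982 -5.3  ] [-0.364 -0.07   0.22 ] -1.7521061552892456
```

>>> jog_arm(
  series=[
    [0, 0, 0, 0, 0, 0.06, 1],
  ],
)

```text
t: 6.0
ee_pos: [0.4542, -0.1454, 0.1118]
eef_rot: [0.001, 0.155, 0.988, -0.0]
wrist_force: [-0.2, -2.9, -4.5]
width: 0.014
gripper_force: 100.0
```

```bash
python3 -c "
from h import *
st()"
```

```text
6.0 [ 454.171 -145.373  111.778    2.829] bar -0.312 [ 0.001 -0.001] 0.014029417268081887 100.02668295521289 [-0.234 -2.851 -4.506] [-0.379 -0.009  0.207] -1.693602484590403
```

>>> jog_arm(
  series=[
    [0, 0, 0, 0, 0, 0.06, 1],
  ],
)

```text
t: 6.1
ee_pos: [0.4542, -0.1454, 0.1118]
eef_rot: [0.001, 0.184, 0.983, -0.0]
wrist_force: [-0.7, -1.7, -3.6]
width: 0.0142
gripper_force: 100.1
```

```bash
python3 -c "
from h import *
st()"
```

```text
6.1 [ 454.168 -145.367  111.789    2.771] bar -0.37 [ 0.001 -0.001] 0.014230629383185384 100.06397497840226 [-0.66  -1.726 -3.624] [-0.367 -0.044  0.277] -1.6352045994725353
```

>>> jog_arm(
  series=[
    [0, 0, 0, 0, 0, 0.06, 1],
  ],
)

```text
t: 6.2
ee_pos: [0.4542, -0.1454, 0.1118]
eef_rot: [0.001, 0.214, 0.977, -0.0]
wrist_force: [0.9, -1.7, -5.1]
width: 0.0142
gripper_force: 100.1
```

```bash
python3 -c "
from h import *
st()"
```

```text
6.2 [ 454.187 -145.401  111.821    2.711] bar -0.43 [ 0.001 -0.001] 0.014164522709634714 100.05464121233672 [ 0.876 -1.658 -5.122] [-0.352 -0.026  0.23 ] -1.575329394680444
```

>>> jog_arm(
  series=[
    [0, 0, 0, 0, 0, 0.06, 1],
  ],
)

```text
t: 6.3
ee_pos: [0.4542, -0.1454, 0.1118]
eef_rot: [0.001, 0.243, 0.97, -0.0]
wrist_force: [0.5, -1.7, -4.5]
width: 0.0137
gripper_force: 100.1
```

```bash
python3 -c "
from h import *
st()"
```

```text
6.3 [ 454.165 -145.391  111.821    2.651] bar -0.49 [ 0.001 -0.001] 0.013693576939006231 100.07183491252363 [ 0.54  -1.736 -4.452] [-0.401 -0.016  0.269] -1.5153495999262259
```

>>> jog_arm(
  series=[
    [0, 0, 0, 0, 0, 0.06, 1],
  ],
)

```text
t: 6.4
ee_pos: [0.4541, -0.1454, 0.1118]
eef_rot: [0.001, 0.272, 0.962, -0.0]
wrist_force: [-0.6, -2.5, -4.9]
width: 0.0138
gripper_force: 100.1
```

```bash
python3 -c "
from h import *
st()"
```

```text
6.4 [ 454.131 -145.393  111.8      2.591] bar -0.55 [ 0.001 -0.001] 0.01379283637085181 100.11487808078527 [-0.571 -2.463 -4.864] [-0.39   0.006  0.258] -1.4553417155027333
```

>>> jog_arm(
  series=[
    [0, 0, 0, 0, 0, 0.04, 1],
  ],
)

```text
t: 6.5
ee_pos: [0.4541, -0.1454, 0.1118]
eef_rot: [0.001, 0.291, 0.957, -0.0]
wrist_force: [-0.2, -1.7, -3.9]
width: 0.0145
gripper_force: 100.1
```

```bash
python3 -c "
from h import *
st()"
```

```text
6.5 [ 454.148 -145.409  111.799    2.551] bar -0.59 [ 0.001 -0.001] 0.014533747604311567 100.11834444478154 [-0.185 -1.731 -3.915] [-0.416  0.002  0.282] -1.415403754369152
```

>>> jog_arm(
  series=[
    [0, 0, 0, 0, 0, 0, 0.45],
    [0, 0, 0, 0, 0, 0, 0.45],
    [0, 0, -40, 0, 0, 0, 0.45],
    [0, 0, 0, 0, 0, 0, 0.45],
    [0, 0, 0, 0, 0, 0, 0.45],
  ],
)

```text
t: 7.0
ee_pos: [0.4544, -0.1454, 0.152]
eef_rot: [0.001, 0.289, 0.957, -0.0]
wrist_force: [0.5, 0.4, -1.4]
width: 0.0469
gripper_force: 0.0
```

```bash
python3 -c "
from h import *
st(); y=np.pi+.10
plan([(574.3,-144.8,152,y)],[.45])"
```

```text
7.0 [ 454.352 -145.431  151.962    2.555] bar -0.587 [ 0.002 -0.001] 0.04688401356464916 0.0 [ 0.503  0.39  -1.38 ] [-0.038 -0.012  0.031] -1.4189515265357202
[[-19.9,13.4,-0.0,0,0,-0.137,0.45],[-21.6,10.5,-0.0,0,0,-0.137,0.45],[-22.8,7.5,-0.0,0,0,-0.137,0.45],[-23.6,4.3,-0.0,0,0,-0.137,0.45],[-24.0,1.0,-0.0,0,0,-0.137,0.45]]
```

>>> jog_arm(
  series=[
    [-19.9, 13.4, 0, 0, 0, -0.137, 0.45],
    [-21.6, 10.5, 0, 0, 0, -0.137, 0.45],
    [-22.8, 7.5, 0, 0, 0, -0.137, 0.45],
    [-23.6, 4.3, 0, 0, 0, -0.137, 0.45],
    [-24, 1, 0, 0, 0, -0.137, 0.45],
    [0, 0, 0, 0, 0, 0, 0.45],
    [0, 0, 0, 0, 0, 0, 0.45],
    [0, 0, 0, 0, 0, 0, 0.45],
  ],
)

```text
t: 7.8
ee_pos: [0.5727, -0.1447, 0.1505]
eef_rot: [-0.001, -0.048, 0.999, 0.0]
wrist_force: [0.7, -1.0, -0.2]
width: 0.0474
gripper_force: 0.0
```

```bash
python3 -c "
from h import *
st(); y=np.pi+.10
plan([(574.3,-144.8,130,y),(574.3,-144.8,111,y)],[.45,.45])"
```

```text
7.8 [ 572.655 -144.663  150.531    3.237] bar 0.095 [-0.001  0.   ] 0.04735554920062496 0.0 [ 0.738 -0.992 -0.216] [0.034 0.049 0.013] -2.0146435994017162
[[-1.6,-0.3,20.5,0,0,-0.005,0.45],[-0.0,0.0,19.0,0,0,-0.0,0.45]]
```

>>> jog_arm(
  series=[
    [-1.6, -0.3, 20, 0, 0, -0.005, 0.45],
    [0, 0, 19, 0, 0, 0, 0.45],
    [0, 0, 0, 0, 0, 0, 1],
    [0, 0, 0, 0, 0, 0, 1],
    [0, 0, 0, 0, 0, 0, 1],
    [0, 0, 0, 0, 0, 0.14, 1],
    [0, 0, 0, 0, 0, 0.14, 1],
    [0, 0, 0, 0, 0, 0.06, 1],
  ],
)

```text
t: 8.6
ee_pos: [0.5751, -0.1454, 0.1129]
eef_rot: [0.0, 0.121, 0.993, -0.0]
wrist_force: [-2.5, -3.3, -1.1]
width: 0.014
gripper_force: 80.1
```

```bash
python3 -c "
from h import *
st()"
```

```text
8.6 [ 575.109 -145.389  112.875    2.898] bar -0.243 [ 0.    -0.001] 0.014016830651254858 80.12113094329834 [-2.537 -3.254 -1.08 ] [-0.676  0.588  0.169] -1.6747403246359533
```

>>> jog_arm(
  series=[
    [0, 0, 0, 0, 0, 0.08, 1],
    [0, 0, 0, 0, 0, 0.06, 1],
    [0, 0, 0, 0, 0, 0.06, 1],
    [0, 0, 0, 0, 0, 0.06, 1],
    [0, 0, 0, 0, 0, 0.06, 1],
  ],
)

```text
t: 9.1
ee_pos: [0.575, -0.1456, 0.1129]
eef_rot: [0.0, 0.277, 0.961, -0.001]
wrist_force: [-4.6, -5.9, -0.6]
width: 0.014
gripper_force: 80.2
```

```bash
python3 -c "
from h import *
st()"
```

```text
9.1 [ 574.983 -145.615  112.857    2.581] bar -0.56 [-0.    -0.001] 0.014048268061139117 80.22087335586548 [-4.637 -5.885 -0.552] [-1.029  0.823  0.14 ] -1.3578583302592777
```

>>> jog_arm(
  series=[
    [0, 0, 0, 0, 0, 0, 0.45],
    [0, 0, 0, 0, 0, 0, 0.45],
    [0, 0, -40, 0, 0, 0, 0.45],
    [0, 0, 0, 0, 0, 0, 0.45],
    [0, 0, 0, 0, 0, 0, 0.45],
  ],
)

```text
t: 9.6
ee_pos: [0.5762, -0.1451, 0.1534]
eef_rot: [0.001, 0.275, 0.961, -0.0]
wrist_force: [0.1, 0.3, -0.6]
width: 0.047
gripper_force: 0.0
```

```bash
python3 -c "
from h import *
st(); y=np.pi+.335
plan([(454.2,-25.2,152,y)],[.45])"
```

```text
9.6 [ 576.173 -145.147  153.372    2.585] bar -0.557 [ 0.003 -0.001] 0.047043238321907495 0.0 [ 0.133  0.311 -0.56 ] [0.003 0.047 0.015] -1.3613218093779353
[[23.8,5.3,0.2,0,0,-0.127,0.45],[23.0,8.3,0.2,0,0,-0.127,0.45],[21.7,11.2,0.2,0,0,-0.127,0.45],[20.1,13.8,0.2,0,0,-0.127,0.45],[18.2,16.3,0.2,0,0,-0.127,0.45],[16.0,18.5,0.2,0,0,-0.127,0.45],[13.5,20.4,0.2,0,0,-0.127,0.45]]
```

>>> jog_arm(
  series=[
    [23.8, 5.3, 0.2, 0, 0, -0.127, 0.45],
    [23, 8.3, 0.2, 0, 0, -0.127, 0.45],
    [21.7, 11.2, 0.2, 0, 0, -0.127, 0.45],
    [20.1, 13.8, 0.2, 0, 0, -0.127, 0.45],
    [18.2, 16.3, 0.2, 0, 0, -0.127, 0.45],
    [16, 18.5, 0.2, 0, 0, -0.127, 0.45],
    [13.5, 20.4, 0.2, 0, 0, -0.132, 0.45],
    [0, 0, 0, 0, 0, 0, 0.45],
  ],
)

```text
t: 10.4
ee_pos: [0.451, -0.0231, 0.1502]
eef_rot: [-0.001, -0.17, 0.985, 0.001]
wrist_force: [-0.8, -0.9, 0.1]
width: 0.0473
gripper_force: 0.0
```

>>> jog_arm(
  series=[
    [0, 0, 0, 0, 0, 0, 0.45],
    [0, 0, 0, 0, 0, 0, 0.45],
  ],
)

```text
t: 10.6
ee_pos: [0.4545, -0.0253, 0.1506]
eef_rot: [0.0, -0.166, 0.986, -0.0]
wrist_force: [-0.5, -0.9, -0.0]
width: 0.047
gripper_force: 0.0
```

```bash
python3 -c "
from h import *
st(); y=np.pi+.34
plan([(454.2,-25.2,130,y),(454.2,-25.2,111,y)],[.45,.45])"
```

```text
10.6 [454.52  -25.263 150.612   3.476] bar 0.334 [ 0.001 -0.   ] 0.04696879165893792 0.0 [-0.488 -0.925 -0.046] [ 0.013  0.026 -0.018] -2.0919999854429117
[[0.3,0.2,20.6,0,0,-0.006,0.45],[-0.0,0.0,19.0,0,0,-0.0,0.45]]
```

>>> jog_arm(
  series=[
    [0.3, 0.2, 20.6, 0, 0, -0.006, 0.45],
    [0, 0, 19, 0, 0, 0, 0.45],
    [0, 0, 0, 0, 0, 0, 1],
    [0, 0, 0, 0, 0, 0, 1],
    [0, 0, 0, 0, 0, 0, 1],
    [0, 0, 0, 0, 0, 0.14, 1],
    [0, 0, 0, 0, 0, 0.14, 1],
    [0, 0, 0, 0, 0, 0.14, 1],
  ],
)

```text
t: 11.4
ee_pos: [0.4539, -0.0252, 0.1117]
eef_rot: [0.001, 0.042, 0.999, -0.0]
wrist_force: [0.8, -4.1, -7.3]
width: 0.0139
gripper_force: 78.7
```

```bash
python3 -c "
from h import *
st()"
```

```text
11.4 [453.898 -25.197 111.708   3.058] bar -0.084 [ 0.001 -0.001] 0.013939402132976902 78.73855386860669 [ 0.821 -4.052 -7.334] [-0.801 -0.086  0.236] -1.6733048591205382
```

>>> jog_arm(
  series=[
    [0, 0, 0, 0, 0, 0.06, 1],
    [0, 0, 0, 0, 0, 0.05, 1],
    [0, 0, 0, 0, 0, 0.04, 1],
  ],
)

```text
t: 11.7
ee_pos: [0.4539, -0.0252, 0.1117]
eef_rot: [0.001, 0.115, 0.993, -0.0]
wrist_force: [0.2, -3.5, -7.9]
width: 0.014
gripper_force: 78.8
```

```bash
python3 -c "
from h import *
st()"
```

```text
11.7 [453.904 -25.187 111.709   2.912] bar -0.23 [ 0.001 -0.001] 0.01401559461316307 78.75828432384878 [ 0.178 -3.53  -7.924] [-0.791 -0.089  0.145] -1.5269337197538717
```

>>> jog_arm(
  series=[
    [0, 0, 0, 0, 0, 0, 0.45],
    [0, 0, 0, 0, 0, 0, 0.45],
    [0, 0, -45, 0, 0, 0, 0.45],
    [0, 20, -40, 0, 0, 0, 0.45],
    [0, 40, -30, 0, 0, 0, 0.45],
    [0, 45, 0, 0, 0, 0, 0.45],
    [0, 0, 0, 0, 0, 0, 0.45],
    [0, 0, 0, 0, 0, 0, 0.45],
  ],
)

```text
t: 12.5
ee_pos: [0.4771, 0.0784, 0.2264]
eef_rot: [0.0, 0.112, 0.994, 0.0]
wrist_force: [-0.7, -0.3, 0.1]
width: 0.047
gripper_force: 0.0
```

```bash
python3 -c "
from h import *
st()
p,d=manip.grab_frame('side');p2,d2=manip.grab_frame('top')
for k,v in bars('top',p=p2,d=d2).items(): print(k,*v)
cv2.imwrite('pics/s1.png',cv2.resize(p[140:270,290:425],None,fx=4.4,fy=4.4,interpolation=cv2.INTER_CUBIC))
v,u=np.mgrid[180:280,270:375].reshape(2,-1)
X=world('top',np.c_[u,v],d2[v,u]);k=(abs(X[:,2]-.083)<.004)&(np.hypot(X[:,0]-.514,X[:,1]+.085)>.035);T=X[k]
A=np.c_[T[:,:2]-[.514,-.085],np.ones(len(T))];c=np.linalg.lstsq(A,T[:,2],rcond=None)[0];print('lid plane',c,len(T))
"
```

```text
12.5 [477.071  78.402 226.398   2.917] bar -0.225 [ 0.001 -0.   ] 0.046956971615254965 0.0 [-0.659 -0.307  0.13 ] [-0.029  0.074  0.009] -1.3067919833694015
a [574.1 -25.4] [572.9 -24.3] [14.7 62.1] -1.185 -1.188 130.1 146
b [ 574.2 -145.1] [ 574.6 -145.7] [14.7 62.9] -0.544 -0.551 130.0 144
c [ 454.  -144.6] [ 453.4 -144.3] [15.3 61.2] -0.581 -0.583 130.2 163
d [453.7 -25.7] [454. -26.] [13.8 61.9] -0.243 -0.246 128.9 155
lid plane [-0.003 -0.002  0.082] 4035
```

View pics/s1.png

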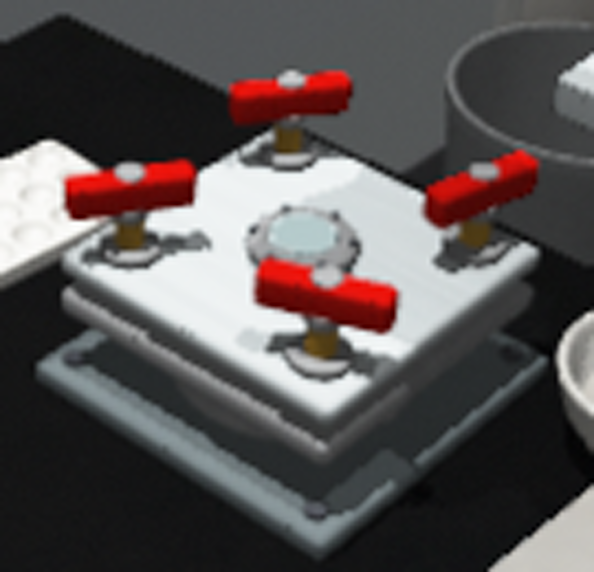

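The crop shows all four feet down on the lid, with a level gap still visible under it; the feet are at about (130,255), (290,160), (320,360) and (475,250). The lid plane is level and about 1 mm down, so the first pass is done. I'll tighten in two crosswise rounds to keep the lean small.

```bash
python3 -c "
from h import *
d2=np.load('top0.npy');v,u=np.mgrid[180:280,270:375].reshape(2,-1)
X=world('top',np.c_[u,v],d2[v,u]);k=(abs(X[:,2]-.083)<.004)&(np.hypot(X[:,0]-.514,X[:,1]+.085)>.035);T=X[k]
A=np.c_[T[:,:2]-[.514,-.085],np.ones(len(T))];print(np.round(np.linalg.lstsq(A,T[:,2],rcond=None)[0],4))
plan([(574.3,-25.2,152,np.pi-1.18)],[.45])"
```

```text
[-0.0008  0.0005  0.0834]
[[-16.9,-11.1,10.6,0,0,0.136,0.45],[-18.2,-8.7,10.6,0,0,0.136,0.45],[-19.2,-6.1,10.6,0,0,0.136,0.45],[-19.9,-3.5,10.6,0,0,0.136,0.45],[-20.2,-0.8,10.6,0,0,0.136,0.45],[-20.1,2.0,10.6,0,0,0.136,0.45],[-19.6,4.7,10.6,0,0,0.136,0.45]]
```

>>> jog_arm(
  series=[
    [-16.9, -11.1, 10.6, 0, 0, 0.136, 0.45],
    [-18.2, -8.7, 10.6, 0, 0, 0.136, 0.45],
    [-19.2, -6.1, 10.6, 0, 0, 0.136, 0.45],
    [-19.9, -3.5, 10.6, 0, 0, 0.136, 0.45],
    [-20.2, -0.8, 10.6, 0, 0, 0.136, 0.45],
    [-20.1, 2, 10.6, 0, 0, 0.136, 0.45],
    [-19.6, 4.7, 10.6, 0, 0, 0.136, 0.45],
    [0, 0, 0, 0, 0, 0, 0.45],
  ],
)

```text
t: 13.4
ee_pos: [0.5751, -0.0276, 0.1503]
eef_rot: [-0.001, 0.559, 0.829, -0.0]
wrist_force: [0.2, -0.6, 0.2]
width: 0.0469
gripper_force: 0.0
```

>>> jog_arm(
  series=[
    [0, 0, 0, 0, 0, 0, 0.45],
    [0, 0, 0, 0, 0, 0, 0.45],
  ],
)

```text
t: 13.6
ee_pos: [0.574, -0.0249, 0.1521]
eef_rot: [-0.0, 0.556, 0.831, -0.0]
wrist_force: [1.3, 0.2, -0.9]
width: 0.0467
gripper_force: 0.0
```

```bash
python3 -c "
from h import *
st(); plan([(574.3,-25.2,130,np.pi-1.18),(574.3,-25.2,111,np.pi-1.18)],[.45,.45])"
```

```text
13.6 [574.022 -24.925 152.059   1.963] bar -1.178 [-0.  0.] 0.04670633528091948 0.0 [ 1.341  0.21  -0.948] [ 0.041  0.017 -0.015] -0.539733842451478
[[-0.4,0.2,22.1,0,0,0.002,0.45],[0.0,0.0,19.0,0,0,-0.0,0.45]]
```

>>> jog_arm(
  series=[
    [-0.4, 0.2, 22, 0, 0, 0, 0.45],
    [0, 0, 19, 0, 0, 0, 0.45],
    [0, 0, 0, 0, 0, 0, 1],
    [0, 0, 0, 0, 0, 0, 1],
    [0, 0, 0, 0, 0, 0, 1],
    [0, 0, 0, 0, 0, 0.14, 1],
    [0, 0, 0, 0, 0, 0.14, 1],
    [0, 0, 0, 0, 0, 0.12, 1],
  ],
)

```text
t: 14.4
ee_pos: [0.5743, -0.0251, 0.1121]
eef_rot: [-0.0, 0.712, 0.702, -0.0]
wrist_force: [-5.9, -0.7, 1.5]
width: 0.0145
gripper_force: 95.5
```

```bash
python3 -c "
from h import *
st()"
```

```text
14.4 [574.321 -25.054 112.061   1.557] bar -1.584 [-0.001 -0.   ] 0.014451946380099563 95.49796926788986 [-5.947 -0.661  1.469] [-0.39   0.932  0.38 ] -0.13319859820103333
```

>>> jog_arm(
  series=[
    [0, 0, 0, 0, 0, 0, 0.45],
    [0, 0, 0, 0, 0, 0, 0.45],
    [0, 0, -40, 0, 0, 0, 0.45],
    [0, 0, 0, 0, 0, 0, 0.45],
    [0, 0, 0, 0, 0, 0, 0.45],
  ],
)

```text
t: 14.9
ee_pos: [0.5758, -0.0251, 0.1522]
eef_rot: [0.001, 0.71, 0.705, 0.001]
wrist_force: [-1.3, 0.4, 0.3]
width: 0.0469
gripper_force: 0.0
```

```bash
python3 -c "
from h import *
st(); plan([(454.2,-144.8,152,np.pi-.59)],[.45])"
```

```text
14.9 [575.824 -25.06  152.162   1.564] bar -1.578 [ 0.003 -0.   ] 0.04691251012764571 0.0 [-1.256  0.445  0.328] [-0.011 -0.025 -0.01 ] -0.1402560150664195
[[-17.2,-17.3,0.0,0,0,-0.141,0.45],[-14.6,-19.5,0.0,0,0,-0.141,0.45],[-11.7,-21.4,0.0,0,0,-0.141,0.45],[-8.6,-22.8,0.0,0,0,-0.141,0.45],[-5.3,-23.8,0.0,0,0,-0.141,0.45],[-1.9,-24.3,0.0,0,0,-0.141,0.45],[1.5,-24.3,0.0,0,0,-0.141,0.45]]
```

>>> jog_arm(
  series=[
    [-17.2, -17.3, 0, 0, 0, -0.141, 0.45],
    [-14.6, -19.5, 0, 0, 0, -0.141, 0.45],
    [-11.7, -21.4, 0, 0, 0, -0.141, 0.45],
    [-8.6, -22.8, 0, 0, 0, -0.141, 0.45],
    [-5.3, -23.8, 0, 0, 0, -0.141, 0.45],
    [-1.9, -24.3, 0, 0, 0, -0.141, 0.45],
    [1.5, -24.3, 0, 0, 0, -0.141, 0.45],
    [0, 0, 0, 0, 0, 0, 0.45],
  ],
)

```text
t: 15.7
ee_pos: [0.4509, -0.1454, 0.1504]
eef_rot: [-0.001, 0.289, 0.957, -0.0]
wrist_force: [0.0, -0.1, -0.3]
width: 0.0468
gripper_force: 0.0
```

>>> jog_arm(
  series=[
    [0, 0, 0, 0, 0, 0, 0.45],
    [0, 0, 0, 0, 0, 0, 0.45],
  ],
)

```text
t: 15.9
ee_pos: [0.4534, -0.144, 0.1507]
eef_rot: [0.0, 0.293, 0.956, 0.0]
wrist_force: [-0.7, 0.5, -0.2]
width: 0.0472
gripper_force: 0.0
```

```bash
python3 -c "
from h import *
st(); plan([(454.2,-144.8,130,np.pi-.59),(454.2,-144.8,111,np.pi-.59)],[.45,.45])"
```

```text
15.9 [ 453.424 -143.992  150.711    2.547] bar -0.594 [0. 0.] 0.04720802465739239 0.0 [-0.748  0.526 -0.238] [ 0.013 -0.058  0.062] -1.4098560212189797
[[-1.1,-0.2,20.7,0,0,-0.004,0.45],[0.0,0.0,19.0,0,0,-0.0,0.45]]
```

>>> jog_arm(
  series=[
    [-1.1, -0.2, 20.7, 0, 0, 0, 0.45],
    [0, 0, 19, 0, 0, 0, 0.45],
    [0, 0, 0, 0, 0, 0, 1],
    [0, 0, 0, 0, 0, 0, 1],
    [0, 0, 0, 0, 0, 0, 1],
    [0, 0, 0, 0, 0, 0.14, 1],
    [0, 0, 0, 0, 0, 0.14, 1],
    [0, 0, 0, 0, 0, 0.12, 1],
  ],
)

```text
t: 16.7
ee_pos: [0.4539, -0.145, 0.1118]
eef_rot: [0.0, 0.479, 0.878, -0.0]
wrist_force: [-1.4, -0.3, -6.0]
width: 0.0146
gripper_force: 91.3
```

```bash
python3 -c "
from h import *
st()"
```

```text
16.7 [ 453.941 -145.01   111.819    2.143] bar -0.998 [ 0. -0.] 0.014568220218524282 91.2602737499401 [-1.355 -0.314 -5.985] [-0.163  0.113  0.419] -1.0068856483325865
```

>>> jog_arm(
  series=[
    [0, 0, 0, 0, 0, 0, 0.45],
    [0, 0, 0, 0, 0, 0, 0.45],
    [0, 0, -40, 0, 0, 0, 0.45],
    [0, 0, 0, 0, 0, 0, 0.45],
    [0, 0, 0, 0, 0, 0, 0.45],
  ],
)

```text
t: 17.2
ee_pos: [0.4545, -0.1453, 0.1521]
eef_rot: [0.001, 0.475, 0.88, 0.0]
wrist_force: [-0.0, -0.3, -0.6]
width: 0.0469
gripper_force: 0.0
```

```bash
python3 -c "
from h import *
st(); plan([(574.3,-144.8,152,np.pi-.56)],[.45])"
```

```text
17.2 [ 454.501 -145.326  152.131    2.151] bar -0.99 [ 0.002 -0.001] 0.046937923599311884 0.0 [-0.018 -0.28  -0.602] [-0.009  0.025 -0.008] -1.015351933871838
[[-21.8,33.5,0.0,0,0,-0.143,0.45],[-26.3,30.0,0.0,0,0,-0.143,0.45],[-30.3,26.0,0.0,0,0,-0.143,0.45]]
```

>>> jog_arm(
  series=[
    [-21.8, 33.5, 0, 0, 0, -0.143, 0.45],
    [-26.3, 30, 0, 0, 0, -0.143, 0.45],
    [-30.3, 26, 0, 0, 0, -0.143, 0.45],
    [0, 0, 0, 0, 0, 0, 0.45],
    [0, 0, 0, 0, 0, 0, 0.45],
    [0, 0, 0, 0, 0, 0, 0.45],
  ],
)

```text
t: 17.8
ee_pos: [0.5724, -0.1447, 0.1505]
eef_rot: [-0.001, 0.278, 0.96, 0.0]
wrist_force: [-0.5, -0.1, -0.3]
width: 0.0471
gripper_force: 0.0
```

```bash
python3 -c "
from h import *
st(); plan([(574.3,-144.8,130,np.pi-.56),(574.3,-144.8,111,np.pi-.56)],[.45,.45])"
```

```text
17.8 [ 572.403 -144.664  150.481    2.577] bar -0.564 [-0.002  0.001] 0.047087267612218445 0.0 [-0.479 -0.125 -0.259] [-0.017  0.043 -0.006] -1.3553288098700116
[[-1.7,0.9,20.5,0,0,-0.004,0.45],[0.0,0.0,19.0,0,0,-0.0,0.45]]
```

>>> jog_arm(
  series=[
    [-1, 0.5, 20.5, 0, 0, 0, 0.45],
    [0, 0, 19, 0, 0, 0, 0.45],
    [0, 0, 0, 0, 0, 0, 1],
    [0, 0, 0, 0, 0, 0, 1],
    [0, 0, 0, 0, 0, 0, 1],
    [0, 0, 0, 0, 0, 0.14, 1],
    [0, 0, 0, 0, 0, 0.14, 1],
    [0, 0, 0, 0, 0, 0.12, 1],
  ],
)

```text
t: 18.6
ee_pos: [0.5742, -0.1452, 0.1125]
eef_rot: [-0.0, 0.466, 0.885, -0.0]
wrist_force: [-4.7, -2.4, 0.7]
width: 0.014
gripper_force: 80.3
```

```bash
python3 -c "
from h import *
st()"
```

```text
18.6 [ 574.201 -145.232  112.496    2.172] bar -0.969 [-0. -0.] 0.01400619073806723 80.282618832548 [-4.74  -2.445  0.687] [-0.333  0.796  0.215] -0.9492485333887695
```

>>> jog_arm(
  series=[
    [0, 0, 0, 0, 0, 0, 0.45],
    [0, 0, 0, 0, 0, 0, 0.45],
    [0, 0, -40, 0, 0, 0, 0.45],
    [0, 0, 0, 0, 0, 0, 0.45],
    [0, 0, 0, 0, 0, 0, 0.45],
  ],
)

```text
t: 19.1
ee_pos: [0.5755, -0.1452, 0.1529]
eef_rot: [0.001, 0.462, 0.887, 0.0]
wrist_force: [-0.2, 0.1, 0.6]
width: 0.047
gripper_force: 0.0
```

```bash
python3 -c "
from h import *
st(); plan([(454.2,-25.2,152,np.pi-.235)],[.45])"
```

```text
19.1 [ 575.489 -145.207  152.928    2.18 ] bar -0.961 [ 0.003 -0.001] 0.046990789557533656 0.0 [-0.182  0.106  0.569] [-0.037 -0.013 -0.005] -0.9573161570990502
[[33.6,-6.2,0.2,0,0,-0.145,0.45],[34.1,-1.2,0.2,0,0,-0.145,0.45],[33.9,3.7,0.2,0,0,-0.145,0.45],[33.0,8.6,0.2,0,0,-0.145,0.45],[31.4,13.3,0.2,0,0,-0.145,0.45]]
```

>>> jog_arm(
  series=[
    [33.6, -6.2, 0.2, 0, 0, -0.145, 0.45],
    [34.1, -1.2, 0.2, 0, 0, -0.145, 0.45],
    [33.9, 3.7, 0.2, 0, 0, -0.145, 0.45],
    [33, 8.6, 0.2, 0, 0, -0.145, 0.45],
    [31.4, 13.3, 0.2, 0, 0, -0.145, 0.45],
    [0, 0, 0, 0, 0, 0, 0.45],
    [0, 0, 0, 0, 0, 0, 0.45],
    [0, 0, 0, 0, 0, 0, 0.45],
  ],
)

```text
t: 19.9
ee_pos: [0.4544, -0.025, 0.1506]
eef_rot: [0.0, 0.119, 0.993, -0.0]
wrist_force: [0.7, -0.1, 0.2]
width: 0.0467
gripper_force: 0.0
```

```bash
python3 -c "
from h import *
st(); plan([(454.2,-25.2,130,np.pi-.235),(454.2,-25.2,111,np.pi-.235)],[.45,.45])"
```

```text
19.9 [454.445 -24.987 150.578   2.902] bar -0.239 [ 0. -0.] 0.046739507776353356 0.0 [ 0.678 -0.052  0.241] [ 0.027 -0.033  0.034] -1.5178138653778055
[[0.2,-0.3,20.6,0,0,-0.004,0.45],[0.0,0.0,19.0,0,0,-0.0,0.45]]
```

After d's half turn I'll look again from above and check the lid plane.

>>> jog_arm(
  series=[
    [0.2, -0.3, 20.6, 0, 0, 0, 0.45],
    [0, 0, 19, 0, 0, 0, 0.45],
    [0, 0, 0, 0, 0, 0, 1],
    [0, 0, 0, 0, 0, 0, 1],
    [0, 0, 0, 0, 0, 0, 1],
    [0, 0, 0, 0, 0, 0.14, 1],
    [0, 0, 0, 0, 0, 0.14, 1],
    [0, 0, 0, 0, 0, 0.12, 1],
  ],
)

```text
t: 20.7
ee_pos: [0.4539, -0.0253, 0.1117]
eef_rot: [0.0, 0.317, 0.949, -0.0]
wrist_force: [0.3, -4.2, -6.6]
width: 0.0139
gripper_force: 78.8
```

```bash
python3 -c "
from h import *
st()"
```

```text
20.7 [453.888 -25.292 111.65    2.497] bar -0.644 [ 0.001 -0.001] 0.013886141742096165 78.83353195153177 [ 0.296 -4.161 -6.573] [-0.723  0.017  0.234] -1.112831084569361
```

>>> jog_arm(
  series=[
    [0, 0, 0, 0, 0, 0, 0.45],
    [0, 0, 0, 0, 0, 0, 0.45],
    [0, 0, -45, 0, 0, 0, 0.45],
    [0, 20, -40, 0, 0, 0, 0.45],
    [0, 45, -30, 0, 0, 0, 0.45],
    [0, 45, 0, 0, 0, 0, 0.45],
    [0, 0, 0, 0, 0, 0, 0.45],
    [0, 0, 0, 0, 0, 0, 0.45],
  ],
)

```text
t: 21.5
ee_pos: [0.5172, 0.0614, 0.224]
eef_rot: [0.0, 0.312, 0.95, 0.0]
wrist_force: [-0.4, 0.0, 0.9]
width: 0.0468
gripper_force: 0.0
```

```bash
cat >> h.py <<'E'
def look():
    p2,d2=manip.grab_frame('top')
    for k,v in bars('top',p=p2,d=d2).items(): print(k,*v)
    v,u=np.mgrid[180:280,270:375].reshape(2,-1)
    X=world('top',np.c_[u,v],d2[v,u]);k=(X[:,2]>.074)&(X[:,2]<.087)&(np.hypot(X[:,0]-.514,X[:,1]+.085)>.035);T=X[k]
    for _ in range(4):
        A=np.c_[T[:,:2]-[.514,-.085],np.ones(len(T))];c=np.linalg.lstsq(A,T[:,2],rcond=None)[0];r=abs(A@c-T[:,2]);T=T[r<max(2*np.median(r),.001)]
    print('lid plane',np.round(c,4),len(T))
E
python3 -c "
from h import *
st();look();plan([(574.3,-25.2,152,np.pi-1.58)],[.45])
"
```

```text
21.5 [517.188  61.36  223.977   2.507] bar -0.634 [ 0. -0.] 0.046823570464269576 0.0 [-0.389  0.015  0.886] [-0.041  0.028 -0.032] -0.9329388936086102
a [574.2 -26.2] [573.5 -24.7] [12.9 61.1] 1.567 1.545 130.2 138
b [ 573.7 -145.3] [ 573.8 -145.6] [15.2 62.9] -0.934 -0.956 129.7 147
c [ 454.4 -145.3] [ 454. -145.] [15.  63.2] -0.987 -1.0 130.3 165
d [453.7 -26.4] [453.8 -25.9] [15.  61.7] -0.66 -0.635 129.1 150
lid plane [-0.002 -0.001  0.079] 2495
[[-13.9,-5.0,10.2,0,0,0.135,0.45],[-14.5,-3.1,10.2,0,0,0.135,0.45],[-14.7,-1.1,10.2,0,0,0.135,0.45],[-14.8,0.9,10.2,0,0,0.135,0.45],[-14.5,2.9,10.2,0,0,0.135,0.45],[-14.0,4.8,10.2,0,0,0.135,0.45],[-13.2,6.6,10.2,0,0,0.135,0.45]]
```

>>> jog_arm(
  series=[
    [-13.9, -5, 10.2, 0, 0, 0.135, 0.45],
    [-14.5, -3.1, 10.2, 0, 0, 0.135, 0.45],
    [-14.7, -1.1, 10.2, 0, 0, 0.135, 0.45],
    [-14.8, 0.9, 10.2, 0, 0, 0.135, 0.45],
    [-14.5, 2.9, 10.2, 0, 0, 0.135, 0.45],
    [-14, 4.8, 10.2, 0, 0, 0.135, 0.45],
    [-13.2, 6.6, 10.2, 0, 0, 0.135, 0.45],
    [0, 0, 0, 0, 0, 0, 0.45],
  ],
)

```text
t: 22.35
ee_pos: [0.5738, -0.0276, 0.1512]
eef_rot: [-0.001, 0.713, 0.701, -0.001]
wrist_force: [0.5, 0.5, 0.6]
width: 0.0468
gripper_force: 0.0
```

>>> jog_arm(
  series=[
    [0, 0, 0, 0, 0, 0, 0.45],
    [0, 0, 0, 0, 0, 0, 0.45],
  ],
)

```text
t: 22.55
ee_pos: [0.5739, -0.0254, 0.1529]
eef_rot: [-0.0, 0.711, 0.704, 0.0]
wrist_force: [0.4, 0.1, -0.1]
width: 0.047
gripper_force: 0.0
```

```bash
python3 -c "
from h import *
st(); plan([(574.3,-25.2,130,np.pi-1.58),(574.3,-25.2,111,np.pi-1.58)],[.45,.45])"
```

```text
22.55 [573.897 -25.411 152.861   1.561] bar -1.581 [-0.  0.] 0.04704803294361704 0.0 [ 0.384  0.101 -0.067] [-0.047  0.047  0.001] -0.1381976426735262
[[0.2,0.4,22.9,0,0,-0.001,0.45],[0.0,0.0,19.0,0,0,-0.0,0.45]]
```

>>> jog_arm(
  series=[
    [0.2, 0.4, 22.9, 0, 0, 0, 0.45],
    [0, 0, 19, 0, 0, 0, 0.45],
    [0, 0, 0, 0, 0, 0, 1],
    [0, 0, 0, 0, 0, 0, 1],
    [0, 0, 0, 0, 0, 0, 1],
    [0, 0, 0, 0, 0, 0.12, 1],
    [0, 0, 0, 0, 0, 0.06, 1],
  ],
  force=110,
)

```text
t: 23.25
ee_pos: [0.5742, -0.025, 0.1117]
eef_rot: [-0.0, 0.773, 0.634, -0.0]
wrist_force: [-5.0, 0.6, 1.9]
width: 0.0138
gripper_force: 118.0
```

```bash
python3 -c "
from h import *
st()"
```

```text
23.25 [574.192 -25.036 111.705   1.375] bar -1.767 [-0.001 -0.   ] 0.013801049881661483 118.02820382639766 [-5.034  0.553  1.928] [0.052 0.952 0.4  ] 0.04880912695635694
```

>>> jog_arm(
  series=[
    [0, 0, 0, 0, 0, 0.05, 1],
  ],
)

```text
t: 23.35
ee_pos: [0.5742, -0.025, 0.1117]
eef_rot: [-0.0, 0.788, 0.616, -0.0]
wrist_force: [-5.4, 0.9, 1.1]
width: 0.0133
gripper_force: 118.0
```

```bash
python3 -c "
from h import *
st()"
```

```text
23.35 [574.212 -25.03  111.717   1.327] bar -1.815 [-0.001 -0.   ] 0.013326433487187312 118.01355946809053 [-5.351  0.878  1.101] [0.109 0.947 0.282] 0.09690687499535021
```

>>> jog_arm(
  series=[
    [0, 0, 0, 0, 0, 0.05, 1],
  ],
)

```text
t: 23.45
ee_pos: [0.5742, -0.025, 0.1117]
eef_rot: [-0.0, 0.803, 0.596, -0.0]
wrist_force: [-4.1, 1.6, 2.5]
width: 0.0137
gripper_force: 118.2
```

```bash
python3 -c "
from h import *
st()"
```

```text
23.45 [574.246 -25.033 111.735   1.277] bar -1.864 [-0. -0.] 0.013669492792687294 118.17783448845148 [-4.132  1.601  2.466] [0.08  0.981 0.433] 0.1463605050394986
```

>>> jog_arm(
  series=[
    [0, 0, 0, 0, 0, 0.04, 1],
  ],
)

```text
t: 23.55
ee_pos: [0.5743, -0.025, 0.1118]
eef_rot: [-0.0, 0.815, 0.58, -0.0]
wrist_force: [-5.3, 0.0, 3.1]
width: 0.0133
gripper_force: 118.2
```

```bash
python3 -c "
from h import *
st()"
```

```text
23.55 [574.268 -25.027 111.78    1.237] bar -1.904 [-0. -0.] 0.013317813346932128 118.24969567358494 [-5.326  0.024  3.113] [0.101 0.997 0.481] 0.1862880833682651
```

>>> jog_arm(
  series=[
    [0, 0, 0, 0, 0, 0.04, 1],
  ],
)

```text
t: 23.65
ee_pos: [0.5743, -0.025, 0.1118]
eef_rot: [-0.0, 0.826, 0.564, -0.0]
wrist_force: [-4.8, 0.5, 3.7]
width: 0.0135
gripper_force: 118.4
```

```bash
python3 -c "
from h import *
st()"
```

```text
23.65 [574.274 -25.045 111.777   1.198] bar -1.944 [-0. -0.] 0.013457975654564748 118.35270825773478 [-4.787  0.494  3.723] [0.112 0.969 0.556] 0.22581249184637564
```

>>> jog_arm(
  series=[
    [0, 0, 0, 0, 0, 0.04, 1],
  ],
)

```text
t: 23.75
ee_pos: [0.5743, -0.025, 0.1118]
eef_rot: [-0.0, 0.837, 0.547, -0.0]
wrist_force: [-6.4, 1.7, 3.4]
width: 0.0136
gripper_force: 118.5
```

```bash
python3 -c "
from h import *
st()"
```

```text
23.75 [574.286 -25.044 111.818   1.158] bar -1.984 [-0. -0.] 0.013645075656445488 118.46733821555972 [-6.419  1.746  3.407] [0.139 1.044 0.656] 0.26577914950457293
```

Screw a has gone hard (torque climbing to 0.66 N m). Next is c, diagonally opposite.

>>> jog_arm(
  series=[
    [0, 0, 0, 0, 0, 0, 0.45],
    [0, 0, 0, 0, 0, 0, 0.45],
    [0, 0, -40, 0, 0, 0, 0.45],
    [0, 0, 0, 0, 0, 0, 0.45],
    [0, 0, 0, 0, 0, 0, 0.45],
  ],
)

```text
t: 24.25
ee_pos: [0.5756, -0.0254, 0.1517]
eef_rot: [0.001, 0.837, 0.547, 0.001]
wrist_force: [-0.3, -0.5, 0.3]
width: 0.0471
gripper_force: 0.0
```

```bash
python3 -c "
from h import *
st(); plan([(454.2,-144.8,152,np.pi-.993)],[.45])"
```

```text
24.25 [575.646 -25.399 151.735   1.159] bar -1.983 [ 0.003 -0.   ] 0.047097950561101325 0.0 [-0.343 -0.513  0.287] [-0.032 -0.037 -0.008] 0.2644308392504137
[[-22.6,-9.1,-0.0,0,0,-0.141,0.45],[-21.1,-12.2,-0.0,0,0,-0.141,0.45],[-19.2,-15.0,-0.0,0,0,-0.141,0.45],[-16.8,-17.6,-0.0,0,0,-0.141,0.45],[-14.2,-19.8,-0.0,0,0,-0.141,0.45],[-11.3,-21.6,-0.0,0,0,-0.141,0.45],[-8.1,-22.9,-0.0,0,0,-0.141,0.45]]
```

>>> jog_arm(
  series=[
    [-22.6, -9.1, 0, 0, 0, -0.141, 0.45],
    [-21.1, -12.2, 0, 0, 0, -0.141, 0.45],
    [-19.2, -15, 0, 0, 0, -0.141, 0.45],
    [-16.8, -17.6, 0, 0, 0, -0.141, 0.45],
    [-14.2, -19.8, 0, 0, 0, -0.141, 0.45],
    [-11.3, -21.6, 0, 0, 0, -0.141, 0.45],
    [-8.1, -22.9, 0, 0, 0, -0.141, 0.45],
    [0, 0, 0, 0, 0, 0, 0.45],
  ],
)

```text
t: 25.05
ee_pos: [0.4508, -0.1456, 0.15]
eef_rot: [-0.001, 0.476, 0.88, -0.0]
wrist_force: [0.5, -0.6, -0.6]
width: 0.0468
gripper_force: 0.0
```

>>> jog_arm(
  series=[
    [0, 0, 0, 0, 0, 0, 0.45],
    [0, 0, 0, 0, 0, 0, 0.45],
  ],
)

```text
t: 25.25
ee_pos: [0.4533, -0.1441, 0.1503]
eef_rot: [-0.0, 0.479, 0.878, 0.0]
wrist_force: [0.6, 1.7, 0.1]
width: 0.0468
gripper_force: 0.0
```

```bash
python3 -c "
from h import *
st(); plan([(454.2,-144.8,130,np.pi-.993),(454.2,-144.8,111,np.pi-.993)],[.45,.45])"
```

```text
25.25 [ 453.338 -144.128  150.31     2.143] bar -0.999 [0. 0.] 0.04676391287274011 0.0 [0.58  1.728 0.052] [-0.014  0.028  0.025] -1.0058985800627598
[[-1.0,0.4,20.3,0,0,-0.006,0.45],[0.0,0.0,19.0,0,0,-0.0,0.45]]
```

>>> jog_arm(
  series=[
    [-1, 0.4, 20.3, 0, 0, -0.006, 0.45],
    [0, 0, 19, 0, 0, 0, 0.45],
    [0, 0, 0, 0, 0, 0, 1],
    [0, 0, 0, 0, 0, 0, 1],
    [0, 0, 0, 0, 0, 0, 1],
    [0, 0, 0, 0, 0, 0.14, 1],
    [0, 0, 0, 0, 0, 0.1, 1],
    [0, 0, 0, 0, 0, 0.06, 1],
  ],
)

```text
t: 26.05
ee_pos: [0.4539, -0.1449, 0.1119]
eef_rot: [0.0, 0.603, 0.798, 0.0]
wrist_force: [-1.2, 1.6, -1.3]
width: 0.0138
gripper_force: 129.9
```

```bash
python3 -c "
from h import *
st()"
```

```text
26.05 [ 453.925 -144.863  111.95     1.847] bar -1.295 [ 0. -0.] 0.013776703452663077 129.90028307307512 [-1.17   1.562 -1.322] [0.317 0.143 0.471] -0.7104768961180672
```

>>> jog_arm(
  series=[
    [0, 0, 0, 0, 0, 0.05, 1],
  ],
)

```text
t: 26.15
ee_pos: [0.454, -0.1449, 0.112]
eef_rot: [0.0, 0.622, 0.783, 0.0]
wrist_force: [-2.1, 2.0, -0.8]
width: 0.0134
gripper_force: 130.0
```

```bash
python3 -c "
from h import *
st()"
```

```text
26.15 [ 453.984 -144.882  112.011    1.798] bar -1.343 [ 0.001 -0.   ] 0.013377600148679676 130.04843357484788 [-2.111  1.951 -0.77 ] [0.258 0.183 0.541] -0.6620486749973552
```

>>> jog_arm(
  series=[
    [0, 0, 0, 0, 0, 0.05, 1],
  ],
)

```text
t: 26.25
ee_pos: [0.454, -0.1449, 0.112]
eef_rot: [0.0, 0.641, 0.767, 0.0]
wrist_force: [-0.9, 2.0, 1.2]
width: 0.0132
gripper_force: 130.2
```

```bash
python3 -c "
from h import *
st()"
```

```text
26.25 [ 454.006 -144.883  112.039    1.749] bar -1.392 [ 0.001 -0.   ] 0.013172604021883454 130.22048230748624 [-0.879  1.989  1.163] [0.374 0.119 0.611] -0.6126382174071076
```

>>> jog_arm(
  series=[
    [0, 0, 0, 0, 0, 0, 0.45],
    [0, 0, 0, 0, 0, 0, 0.45],
    [0, 0, -40, 0, 0, 0, 0.45],
    [0, 0, 0, 0, 0, 0, 0.45],
    [0, 0, 0, 0, 0, 0, 0.45],
  ],
)

```text
t: 26.75
ee_pos: [0.4545, -0.1454, 0.1521]
eef_rot: [0.001, 0.64, 0.768, 0.0]
wrist_force: [0.8, -0.2, 0.0]
width: 0.0469
gripper_force: 0.0
```

```bash
python3 -c "
from h import *
st(); plan([(574.3,-144.8,152,np.pi-.965)],[.45])"
```

```text
26.75 [ 454.534 -145.367  152.133    1.752] bar -1.39 [ 0.002 -0.001] 0.04690423190198088 0.0 [ 0.845 -0.211  0.017] [0.023 0.019 0.025] -0.6156904330876224
[[-7.0,39.3,0.0,0,0,-0.142,0.45],[-12.5,37.9,0.0,0,0,-0.142,0.45],[-17.7,35.8,0.0,0,0,-0.142,0.45]]
```

>>> jog_arm(
  series=[
    [-7, 39.3, 0, 0, 0, -0.142, 0.45],
    [-12.5, 37.9, 0, 0, 0, -0.142, 0.45],
    [-17.7, 35.8, 0, 0, 0, -0.142, 0.45],
    [0, 0, 0, 0, 0, 0, 0.45],
    [0, 0, 0, 0, 0, 0, 0.45],
    [0, 0, 0, 0, 0, 0, 0.45],
  ],
)

```text
t: 27.35
ee_pos: [0.5724, -0.1444, 0.1505]
eef_rot: [-0.001, 0.464, 0.886, -0.0]
wrist_force: [0.4, 0.3, 1.0]
width: 0.0469
gripper_force: 0.0
```

```bash
python3 -c "
from h import *
st(); plan([(574.3,-144.8,130,np.pi-.965),(574.3,-144.8,111,np.pi-.965)],[.45,.45])"
```

```text
27.35 [ 572.406 -144.387  150.5      2.176] bar -0.966 [-0.002  0.001] 0.046854410661854154 0.0 [0.363 0.348 0.961] [-0.028  0.012 -0.032] -0.9532701005801644
[[-1.4,1.3,20.5,0,0,-0.001,0.45],[0.0,0.0,19.0,0,0,-0.0,0.45]]
```

>>> jog_arm(
  series=[
    [-0.8, 0.8, 20.5, 0, 0, 0, 0.45],
    [0, 0, 19, 0, 0, 0, 0.45],
    [0, 0, 0, 0, 0, 0, 1],
    [0, 0, 0, 0, 0, 0, 1],
    [0, 0, 0, 0, 0, 0, 1],
    [0, 0, 0, 0, 0, 0.14, 1],
    [0, 0, 0, 0, 0, 0.14, 1],
    [0, 0, 0, 0, 0, 0.06, 1],
  ],
)

```text
t: 28.15
ee_pos: [0.5741, -0.145, 0.1128]
eef_rot: [0.0, 0.609, 0.793, -0.0]
wrist_force: [-6.1, -1.5, 2.1]
width: 0.0134
gripper_force: 108.4
```

```bash
python3 -c "
from h import *
st()"
```

```text
28.15 [ 574.124 -144.989  112.77     1.831] bar -1.31 [-0. -0.] 0.013376537533987095 108.39164614677429 [-6.116 -1.468  2.147] [-0.183  0.774  0.459] -0.6080934991699315
```

>>> jog_arm(
  series=[
    [0, 0, 0, 0, 0, 0.05, 1],
  ],
)

```text
t: 28.25
ee_pos: [0.5741, -0.145, 0.1128]
eef_rot: [0.0, 0.628, 0.778, -0.0]
wrist_force: [-4.5, -2.0, 2.1]
width: 0.0131
gripper_force: 108.5
```

```bash
python3 -c "
from h import *
st()"
```

```text
28.25 [ 574.133 -145.013  112.8      1.784] bar -1.357 [-0.    -0.001] 0.013143579941696506 108.49542617797852 [-4.497 -2.018  2.081] [-0.211  0.825  0.534] -0.5610751109931451
```

>>> jog_arm(
  series=[
    [0, 0, 0, 0, 0, 0.05, 1],
  ],
)

```text
t: 28.35
ee_pos: [0.5741, -0.145, 0.1128]
eef_rot: [0.0, 0.647, 0.763, -0.0]
wrist_force: [-4.8, -1.4, 3.0]
width: 0.0133
gripper_force: 108.6
```

```bash
python3 -c "
from h import *
st()"
```

```text
28.35 [ 574.12  -145.025  112.82     1.735] bar -1.407 [-0.    -0.001] 0.013251251832823926 108.62523436546326 [-4.793 -1.448  3.025] [-0.142  0.788  0.669] -0.5116904167647625
```

Screw b has gone hard too. Last is d.

>>> jog_arm(
  series=[
    [0, 0, 0, 0, 0, 0, 0.45],
    [0, 0, 0, 0, 0, 0, 0.45],
    [0, 0, -40, 0, 0, 0, 0.45],
    [0, 0, 0, 0, 0, 0, 0.45],
    [0, 0, 0, 0, 0, 0, 0.45],
  ],
)

```text
t: 28.85
ee_pos: [0.5755, -0.1451, 0.1531]
eef_rot: [0.001, 0.646, 0.764, 0.001]
wrist_force: [0.5, 0.3, -0.7]
width: 0.0466
gripper_force: 0.0
```

```bash
python3 -c "
from h import *
st(); plan([(454.2,-25.2,152,np.pi-.637)],[.45])"
```

```text
28.85 [ 575.516 -145.064  153.055    1.738] bar -1.404 [ 0.003 -0.001] 0.0466450025690917 0.0 [ 0.499  0.311 -0.704] [ 0.002  0.045 -0.026] -0.5144747332673526
[[23.1,-16.6,0.2,0,0,-0.128,0.45],[25.0,-13.5,0.2,0,0,-0.128,0.45],[26.5,-10.2,0.2,0,0,-0.128,0.45],[27.6,-6.8,0.2,0,0,-0.128,0.45],[28.2,-3.2,0.2,0,0,-0.128,0.45],[28.4,0.4,0.2,0,0,-0.128,0.45]]
```

>>> jog_arm(
  series=[
    [23.1, -16.6, 0.2, 0, 0, -0.128, 0.45],
    [25, -13.5, 0.2, 0, 0, -0.128, 0.45],
    [26.5, -10.2, 0.2, 0, 0, -0.128, 0.45],
    [27.6, -6.8, 0.2, 0, 0, -0.128, 0.45],
    [28.2, -3.2, 0.2, 0, 0, -0.128, 0.45],
    [28.4, 0.4, 0.2, 0, 0, -0.128, 0.45],
    [0, 0, 0, 0, 0, 0, 0.45],
    [0, 0, 0, 0, 0, 0, 0.45],
  ],
)

```text
t: 29.65
ee_pos: [0.4536, -0.0247, 0.1504]
eef_rot: [0.0, 0.313, 0.95, -0.0]
wrist_force: [1.2, -0.4, -0.8]
width: 0.0469
gripper_force: 0.0
```

>>> jog_arm(
  series=[
    [0, 0, 0, 0, 0, 0, 0.45],
  ],
)

```text
t: 29.75
ee_pos: [0.4544, -0.0253, 0.1505]
eef_rot: [0.0, 0.314, 0.95, 0.0]
wrist_force: [-0.4, -0.6, 0.3]
width: 0.0467
gripper_force: 0.0
```

```bash
python3 -c "
from h import *
st(); plan([(454.2,-25.2,130,np.pi-.637),(454.2,-25.2,111,np.pi-.637)],[.45,.45])"
```

```text
29.75 [454.368 -25.32  150.463   2.503] bar -0.638 [ 0.001 -0.   ] 0.04668629554382015 0.0 [-0.401 -0.584  0.326] [ 0.032  0.013 -0.003] -1.1194652644651957
[[0.2,-0.0,20.5,0,0,-0.001,0.45],[0.0,0.0,19.0,0,0,-0.0,0.45]]
```

>>> jog_arm(
  series=[
    [0.2, 0, 20.5, 0, 0, 0, 0.45],
    [0, 0, 19, 0, 0, 0, 0.45],
    [0, 0, 0, 0, 0, 0, 1],
    [0, 0, 0, 0, 0, 0, 1],
    [0, 0, 0, 0, 0, 0, 1],
    [0, 0, 0, 0, 0, 0.14, 1],
    [0, 0, 0, 0, 0, 0.12, 1],
    [0, 0, 0, 0, 0, 0.05, 1],
  ],
)

```text
t: 30.55
ee_pos: [0.4538, -0.0252, 0.1118]
eef_rot: [0.001, 0.458, 0.889, -0.0]
wrist_force: [-1.3, -2.9, -1.3]
width: 0.0132
gripper_force: 109.2
```

```bash
python3 -c "
from h import *
st()"
```

```text
30.55 [453.81  -25.175 111.804   2.19 ] bar -0.952 [ 0.001 -0.001] 0.013197493184085385 109.23529397696257 [-1.335 -2.931 -1.284] [-0.529  0.221  0.47 ] -0.8053889932144598
```

>>> jog_arm(
  series=[
    [0, 0, 0, 0, 0, 0.05, 1],
  ],
)

```text
t: 30.65
ee_pos: [0.4538, -0.0252, 0.1118]
eef_rot: [0.001, 0.479, 0.878, -0.0]
wrist_force: [-1.4, -3.1, -0.5]
width: 0.0131
gripper_force: 109.5
```

```bash
python3 -c "
from h import *
st()"
```

```text
30.65 [453.828 -25.156 111.848   2.143] bar -0.999 [ 0.001 -0.001] 0.013094834827568937 109.4585977960378 [-1.403 -3.13  -0.505] [-0.443  0.286  0.554] -0.7580931617288751
```

>>> jog_arm(
  series=[
    [0, 0, 0, 0, 0, 0.05, 1],
  ],
)

```text
t: 30.75
ee_pos: [0.4538, -0.0252, 0.1119]
eef_rot: [0.001, 0.501, 0.866, -0.0]
wrist_force: [-0.9, -3.7, 0.7]
width: 0.0133
gripper_force: 109.7
```

```bash
python3 -c "
from h import *
st()"
```

```text
30.75 [453.85  -25.153 111.871   2.093] bar -1.048 [ 0.001 -0.001] 0.013338315646793032 109.6735789719969 [-0.88  -3.706  0.742] [-0.506  0.245  0.685] -0.7083174089587361
```

>>> jog_arm(
  series=[
    [0, 0, 0, 0, 0, 0, 0.45],
    [0, 0, 0, 0, 0, 0, 0.45],
    [0, 0, -45, 0, 0, 0, 0.45],
    [0, 20, -40, 0, 0, 0, 0.45],
    [-30, 40, -30, 0, 0, 0, 0.45],
    [-45, 10, 0, 0, 0, 0, 0.45],
    [0, 0, 0, 0, 0, 0, 0.45],
    [0, 0, 0, 0, 0, 0, 0.45],
  ],
)

```text
t: 31.55
ee_pos: [0.5448, -0.0543, 0.2218]
eef_rot: [-0.0, 0.5, 0.866, 0.0]
wrist_force: [-0.0, 0.7, -0.9]
width: 0.0469
gripper_force: 0.0
```

```bash
python3 -c "
from h import *
st();look()
for n in('bottle','mortar','spot_plate'): print(n,[(np.round(r['xyz'],3),round(r['conf'],2)) for r in manip.search_frame(n,'top')[:1]])
p,d=manip.grab_frame('side')
cv2.imwrite('pics/s2.png',cv2.resize(p[140:270,290:425],None,fx=4.4,fy=4.4,interpolation=cv2.INTER_CUBIC))"
```

```text
31.55 [544.758 -54.281 221.763   2.095] bar -1.047 [0. 0.] 0.04689249298424263 0.0 [-0.029  0.679 -0.932] [-0.001 -0.015 -0.007] -0.7325573020747039
b [ 579.3 -169.7] [ 578.2 -169.5] [13.  14.5] 0.046 -0.481 129.7 43
c [ 454.7 -147.3] [ 455.  -147.6] [15.7 58.7] -1.394 -1.363 129.9 153
d [454.  -25.1] [453.4 -24.3] [11.4 58.5] -1.029 -1.033 129.1 119
lid plane [-0.005  0.     0.077] 501
bottle [(array([ 0.455, -0.025,  0.126]), 0.65)]
mortar [(array([0.432, 0.089, 0.03 ]), 0.75)]
spot_plate [(array([ 0.513, -0.29 ,  0.012]), 0.77)]
```

View pics/s2.png

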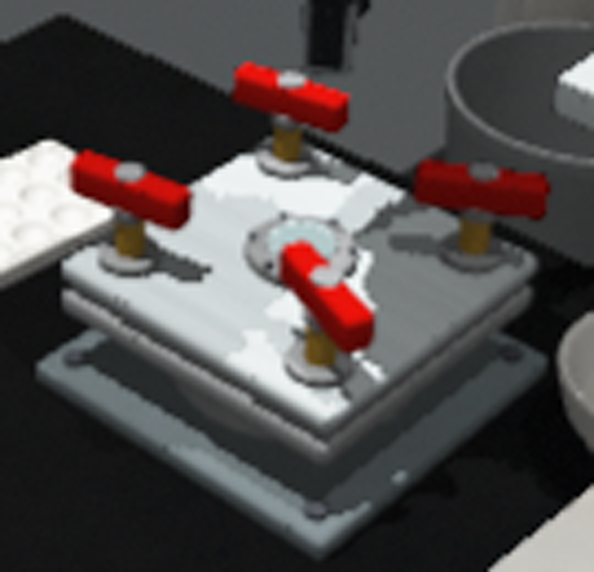

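The crop shows the lid down and level on its stops, with all four feet seated at about (128,262), (285,160), (318,365) and (473,252), and the gripper clear above. The lid plane has dropped about 6 mm, as it should. I'm handing the job in.

```bash
python3 -c "
from rig import manip
print(manip.finish_job())"
```

```text
the job is handed in; nothing more can be done
None
```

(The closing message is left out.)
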